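# Build up the feed shaft of a duplicator

## Robot

A 7-joint arm with a two-finger parallel gripper is mounted at the origin on the work surface. World frame = base frame: x ahead of the robot, y to its left, z up, the work surface at z = 0. Lengths are in m, angles in rad, forces in N, time in s.
With the tool pointing down it reaches from about 0.4 to 0.85 m from the base axis. Payload 10.4 kg.
Tool frame: the origin (TCP) lies midway between the tips of the shut fingers; the grasp point (between the pads) lies 19 mm behind it; z points along the fingers, y is the direction in which the jaws open and shut (so a half turn about z gives the same grasp; the last joint's range is limited). The gripper opens to 85 mm and grips with 20 to 120 N. Pads are 22 mm wide; open, the fingers measure 114 mm over their backs; the gripper's body (76 mm by 85 mm) begins 54 mm behind the grasp point. The pads swing forward as they close: fully open they stand 13 mm farther back than shut.
Start: joints at [1.087, 0.332, -0.065, 1.46, 0.022, 1.35, -0.088], TCP at [0.278, -0.56, 0.204] pointing down, gripper open.
Joint ranges: [-2.6, 2.6], [-0.5, 2.12], [-1.47, 1.34], [0.16, 2.42], [-1.27, 4.41], [0.06, 2.06], [-2.6, 2.6]. Speed limits (rad/s): [2.22, 2.22, 2.79, 2.79, 3.14, 3.14, 3.14].

## Interface

Orientations are given as a unit quaternion [w, x, y, z].
In Python, from cell import ctrl, imaging gives the robot as it stands.
- The arm moves only by the tool arm_command, never from a script. Its argument "plan" is a list of rows, each an object of numbers: "tx", "ty", "tz": the shift along the tool's x, y, z in m; "rx", "ry", "rz": the turn, a rotation vector about the tool's x, y, z in degrees. In form: [{"tx": .., "ty": .., "tz": .., "rx": .., "ry": .., "rz": ..}, ...]. A call has 1 to 12 rows; each row shifts and turns the commanded pose from where the row before left it, along the tool's axes as they then stand; what a row does not reach is not made up. A row lasts 1/8 s, in which the tool goes at most 62.5 mm and 10.7 degrees, less where a joint would pass 70% of its speed; a pose out of reach is approached as far as the arm can. A call is refused whole if a number of a shift passes 0.0625 or a number of a turn 10.7, either way. A call with a gripper value outside its range is refused whole. "jaw" is the finger opening in m, from 0 to 0.0854, set as the call begins (left out, the last holds). The fingers move at their own pace and stop on an object; "newtons" is the grip in N (left out, the last holds). Time passes only in rows, so rows that do not move let the fingers close. It gives the time, the measured TCP pose, the force and the opening at its end, in the units of the state.
- ctrl.observe(): the state, without advancing time (a new reading comes with each control period).
- imaging.capture(name): name is "scene" or "top"; returns a dict with "color" (480x640x3 uint8, red, green, blue), "camera_matrix" (3x3 intrinsics, pixels), "R" (3x3) and "t" (3): a world point X has camera coordinates R X + t. Camera axes: x right, y down, z forward; pixel columns grow to the right and rows downward; lengths in m; the calibration is good to about 2 mm. A picture is of the moment at which its call begins. There is no depth.
- ctrl.sign_off(): hands the job in, once; it reports no verdict.
The state is a dict: "time": time; "qpos": joint angles; "qvel": joint speeds; "joint_torque": joint torques, N m; "ee_pos": TCP position; "tcp_rot": TCP orientation; "wrist_force": force on the tool from outside, world axes, zero at the start; "moment": the same for the moment, N m; "gripper_width": finger opening in m.
Only numpy, scipy, OpenCV 4.12 (cv2) and the standard library are available. Lean on these libraries where they do the work, as an engineer would, in place of code of your own. Each camera call takes 0.05 s, during which the arm holds its last target. There are 200 camera calls.

## Task

The feed unit of the duplicator lies on the bench with its roller in place and its bare shaft end pointing up. Slide the long aluminium spacer (the tallest ring) onto the shaft first, so that it stands on the roller, then put the wide black washer on the shaft so that it lies flat on the spacer, ready for the retainer. The short spacer and the narrow washer are spares for another machine.

Things in the scene. Friction and masses are not known exactly. Their poses are not given: they have to be found in the camera images.
- long_spacer_center (a point): Loose plain aluminium tube standing upright on the bench: outside diameter 42 mm, bore 30 mm, height 40 mm, 50 to 110 g. The point is its centre, half-way up (20 mm above the bench at the start); z along its bore. A similar aluminium ring only 18 mm high is a bystander.
- wide_washer_center (a point): Loose flat black plastic washer lying on the bench: outside diameter 54 mm, bore 30 mm, thickness 12 mm, 25 to 50 g. The point is its centre, half-way up (6 mm above the bench at the start); z along its bore. A smaller black washer (40 mm outside, 8 mm thick) is a bystander.
- seat (a point): Point on the axis of the fixed upright steel shaft, level with the top face of the black rubber roller (62 mm diameter, 52 mm above the bench) on which the spacer must stand; z up. The shaft, 16 mm in diameter, rises 66 mm above this point, its last 8 mm tapering to 6 mm. Round the roller lies a grey base plate, 130 mm square; nothing on it beside the roller is higher than 26 mm above the bench.
There are look-alikes about, which are no part of the job. Leave any turquoise look-alike of the part that bears wide_washer_center alone.

How it is judged:
On the way:
1. the long spacer stands on the roller, round the shaft, before the washer is on (horizontal distance between long_spacer_center and seat below 0.012 m and z of long_spacer_center in the frame of seat between 0.015 and 0.025 m and angle between the z axis of long_spacer_center and the z axis of seat, either way round below 0.17 rad and horizontal distance between wide_washer_center and seat above 0.03 m), for 0.2 s.
At the end, for the whole second after the job is handed in: The long spacer is round the shaft and stands on the roller, the wide washer is round the shaft and lies on the spacer: each centre within 12 mm of the shaft's axis and 5 mm of its seated height, square to the shaft within about 10 degrees, both at rest (horizontal distance between each of long_spacer_center, wide_washer_center and seat below 0.012 m and z of long_spacer_center in the frame of seat between 0.015 and 0.025 m and angle between the z axis of each of long_spacer_center, wide_washer_center and the z axis of seat, either way round below 0.17 rad and z of wide_washer_center in the frame of seat between 0.041 and 0.051 m and linear speed of each of long_spacer, wide_washer below 0.02 m/s); the robot touches nothing.
It also fails if it takes over 48 s, if anything falls off the work surface, if the arm or the gripper's body presses on something with over 40 N, if the wrist force passes 120 N, or if a joint passes its speed limit or range.

## Working session

There is one attempt and no reset: what is moved stays moved. The work goes in short steps, Python scripts to look and compute and a tool call to move; the robot and the scene stay as the last step left them, time stands still between calls to the robot, and variables do not carry over. Pictures are saved under pics/ and viewed, about 8 in all and at most 12, crops included, and the job is handed in when it is done.

Besides the shell and the picture viewer there is one more tool, called after ">>>" as name(argument=value, ...) on one line, values as JSON. arm_command: Moves the arm, as the interface text tells. Its arguments: {"type":"object","properties":{"plan":{"type":"array"},"jaw":{"type":"number"},"newtons":{"type":"number"}},"required":["plan"]}

```bash
ls; mkdir -p pics
cat > h.py <<'E'
import numpy as np, cv2
from cell import ctrl, imaging
def cap(n):
    d=imaging.capture(n); return d
def ray(d,u,v,z):
    K,R,t=map(np.array,(d["camera_matrix"],d["R"],d["t"]))
    c=-R.T@t; r=R.T@np.linalg.solve(K,[u,v,1.]); return c+r*(z-c[2])/r[2]
def proj(d,X):
    K,R,t=map(np.array,(d["camera_matrix"],d["R"],d["t"])); p=K@(R@np.array(X)+t); return p[:2]/p[2]
def save(d,f): cv2.imwrite("pics/"+f,d["color"][:,:,::-1])
E
python3 - <<'E'
from h import *
for n in("scene","top"):
    d=cap(n); save(d,n+"0.png"); R=np.array(d["R"]); print(n,-R.T@np.array(d["t"]),R[2],d["camera_matrix"][0][0])
s=ctrl.observe(); print({k:np.round(v,3) for k,v in s.items()})
E
```

```text
pics
scene [ 1.02804557 -0.04158773  0.60553503] [-0.667942    0.09112628 -0.73861322] 451.09429138536177
top [0.39120268 0.01477688 0.83355728] [ 0.16828427  0.00412    -0.9857299 ] 468.8853217469302
{'time': np.float64(0.1), 'qpos': array([ 1.087,  0.333, -0.065,  1.461,  0.022,  1.35 , -0.089]), 'qvel': array([ 0.   , -0.003,  0.001, -0.003,  0.   ,  0.001,  0.   ]), 'joint_torque': array([ 1.0000e-03, -6.2675e+01,  4.9000e-02, -3.9243e+01,  1.6000e-02,
        7.0000e-03,  0.0000e+00]), 'ee_pos': array([ 0.278, -0.559,  0.203]), 'tcp_rot': array([-0.001,  0.974,  0.228, -0.   ]), 'wrist_force': array([ 0.118, -0.116,  0.069]), 'moment': array([-0.003, -0.036,  0.   ]), 'gripper_width': np.float64(0.085)}
```

View pics/scene0.png

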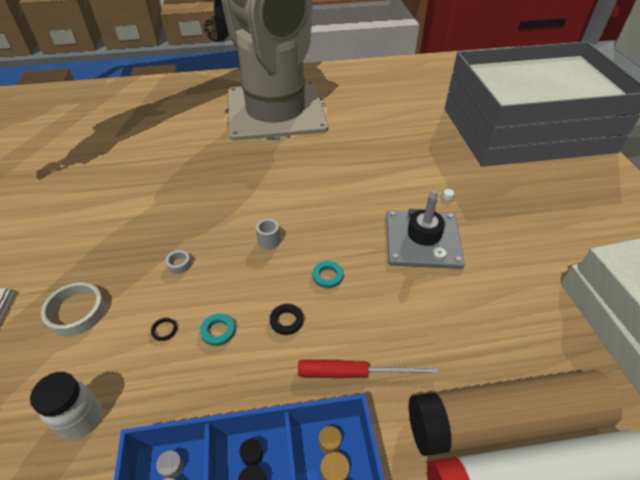

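View pics/top0.png

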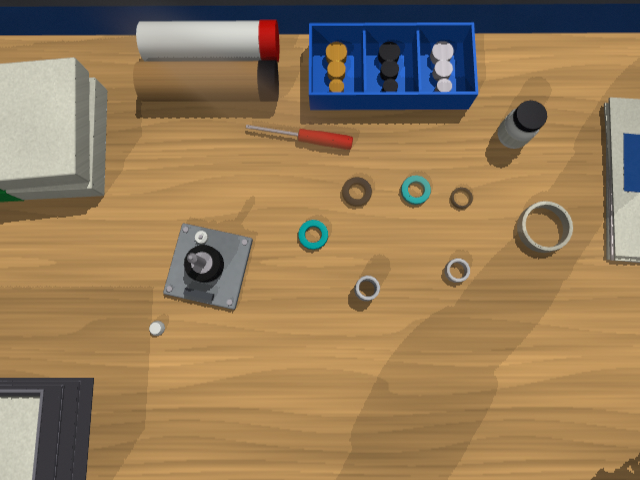

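Candidates for the long spacer are the ring at scene (268,234) / top (367,288), which is the tall one, the short ring at scene (178,261) / top (458,269), and the big grey ring at scene (73,308). Candidates for the wide washer are the black ring at scene (286,319) / top (357,192), the small black ring at scene (164,329) / top (461,198), and turquoise rings at scene (328,274) and (218,329). I choose the first of each. The shaft is at scene (430,207) / top (200,262).

```bash
cat > m.py <<'E'
from h import *
def blob(d,mask,uv,r=30):
    m=np.zeros_like(mask); u,v=uv; m[v-r:v+r,u-r:u+r]=mask[v-r:v+r,u-r:u+r]
    cs,_=cv2.findContours(m,cv2.RETR_EXTERNAL,cv2.CHAIN_APPROX_NONE); return max(cs,key=cv2.contourArea)
def circ(P):  # least squares circle
    A=np.c_[2*P,np.ones(len(P))]; s=np.linalg.lstsq(A,(P**2).sum(1),rcond=None)[0]
    return s[:2],np.sqrt(s[2]+s[:2]@s[:2])
def disc(d,c,z):
    P=np.array([ray(d,*p,z)[:2] for p in c[:,0,:].astype(float)]); return P
E
python3 - <<'E'
from m import *
T=cap("top");S=cap("scene")
out=[]
for d,n,L in((T,"top",dict(sp=(367,288),wa=(357,192),sm=(461,198),ss=(458,269))),(S,"scene",dict(sp=(268,234),wa=(286,319),sm=(164,329),ss=(178,261)))):
    hsv=cv2.cvtColor(d["color"],cv2.COLOR_RGB2HSV)
    for k,uv in L.items():
        z={"sp":.04,"wa":.012,"sm":.008,"ss":.018}[k]
        print(n,k,hsv[uv[1],uv[0]-12:uv[0]+13:3].tolist()) if n=="top" else 0
        m=((hsv[...,1]<70)&(hsv[...,2]>60) if k[0]=="s" and k!="sm" else hsv[...,2]<(105 if n=="top" else 70)).astype(np.uint8)*255
        c=blob(d,m,uv,24); P=disc(d,c,z); print(n,k,"circ",*circ(P),"bbox",cv2.boundingRect(c),cv2.minEnclosingCircle(P.astype(np.float32)))
def crop(d,u,v,r=40): return cv2.resize(d["color"][v-r:v+r,u-r:u+r,::-1],(260,260),interpolation=cv2.INTER_CUBIC)
cv2.imwrite("pics/crops.png",np.vstack([np.hstack([crop(T,367,288),crop(T,357,192),crop(T,203,262,50)]),np.hstack([crop(S,268,234),crop(S,286,319),crop(S,426,226,50)])]))
E
```

```text
top sp [[30, 3, 91], [120, 1, 178], [17, 134, 82], [17, 135, 81], [17, 132, 81], [16, 134, 80], [17, 128, 80], [90, 3, 92], [12, 7, 179]]
top sp circ [ 0.44814656 -0.04964332] 0.020728130187773967 bbox (354, 275, 26, 26) ((0.44808250665664673, -0.049590274691581726), 0.022001709789037704)
top wa [[15, 97, 89], [15, 110, 95], [17, 131, 166], [17, 130, 167], [17, 130, 181], [17, 130, 181], [16, 130, 122], [15, 98, 86], [16, 90, 85]]
top wa circ [ 0.62391963 -0.03574041] 0.026560515772211253 bbox (342, 177, 30, 30) ((0.623962938785553, -0.03617561608552933), 0.02784361131489277)
top sm [[17, 130, 124], [16, 96, 85], [17, 129, 164], [17, 131, 179], [17, 130, 180], [17, 132, 180], [17, 131, 152], [16, 123, 91], [17, 131, 162]]
top sm circ [ 0.6125343  -0.22525835] 0.01933698714935836 bbox (450, 188, 23, 22) ((0.6127018928527832, -0.22493186593055725), 0.02085983194410801)
top ss [[14, 45, 85], [17, 30, 179], [17, 131, 168], [17, 131, 169], [17, 131, 132], [17, 133, 94], [15, 44, 82], [10, 5, 144], [16, 115, 187]]
top ss circ [ 0.48050729 -0.20934935] 0.02103246405987464 bbox (445, 258, 25, 25) ((0.4800826609134674, -0.2094106823205948), 0.022550759837031364)
scene sp circ [ 0.46895336 -0.05095596] 0.03034945725562379 bbox (255, 219, 25, 31) ((0.469668447971344, -0.053115762770175934), 0.03780732676386833)
scene wa circ [ 0.63214371 -0.0364467 ] 0.02616248298143443 bbox (270, 304, 33, 31) ((0.6319963932037354, -0.035979241132736206), 0.027866661548614502)
scene sm circ [ 0.61907327 -0.22556002] 0.018822533648760086 bbox (152, 318, 25, 22) ((0.6191275715827942, -0.22554746270179749), 0.020145047456026077)
scene ss circ [ 0.49033481 -0.20950113] 0.02459050469622054 bbox (165, 250, 27, 24) ((0.4907968044281006, -0.21004177629947662), 0.028050601482391357)
```

View pics/crops.png

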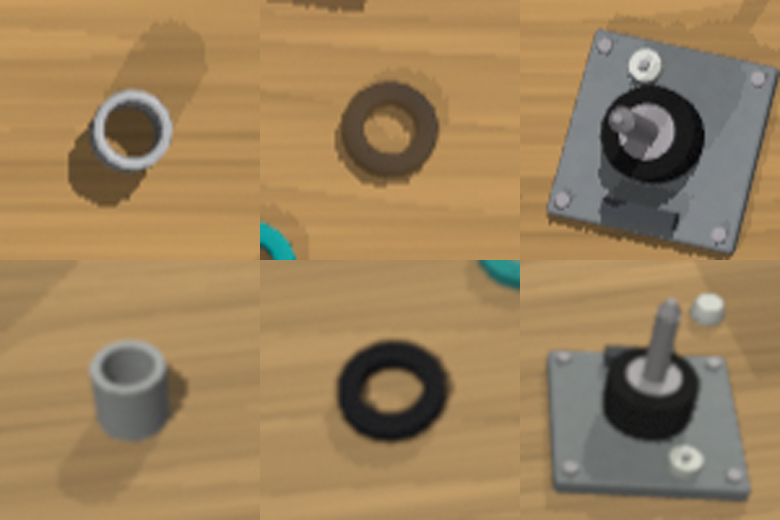

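The crops confirm it: a tall grey tube, a plain black washer, and the shaft with its roller.

Run:
```python
from h import *
T=cap("top");S=cap("scene")
def tri(a,b):
    A=[];B=[]
    for d,(u,v) in((T,a),(S,b)):
        c=ray(d,u,v,0);e=ray(d,u,v,.1);n=(e-c)/np.linalg.norm(e-c);M=np.eye(3)-np.outer(n,n);A.append(M);B.append(M@c)
    return np.linalg.lstsq(np.vstack(A),np.hstack(B),rcond=None)[0]
print("spacer rim scene",ray(S,267.7,226.6,.04))
print("tip tri",tri((191.8,257.8),(432.9,192.9)),ray(T,191.8,257.8,.118),ray(S,432.9,192.9,.118))
print("roller top",ray(T,203.5,262.5,.052),ray(S,427.8,221.5,.052))
print("turq",ray(T,313,235,.012),ray(T,415,190,.012))
print("cap",ray(T,156,328,.02))
```

```text
spacer rim scene [ 0.45285644 -0.04957989  0.04      ]
tip tri [0.49020994 0.22772229 0.11255276] [0.48933461 0.2255562  0.118     ] [0.49607861 0.22534323 0.118     ]
roller top [0.49037545 0.22493677 0.052     ] [0.49595908 0.22854213 0.052     ]
turq [0.54440104 0.04239815 0.012     ] [ 0.62682091 -0.14200594  0.012     ]
cap [0.38183756 0.31002997 0.02      ]
```

>>> arm_command(plan=[{"rz":8.8,"tx":0.04,"ty":-0.05},{"rz":8.8,"tx":0.0,"ty":-0.06},{"rz":8.8,"tx":0.0,"ty":-0.06},{"ty":-0.06},{"ty":-0.06},{"ty":-0.06},{},{}])

```text
invalid input at $.plan[0]: expected keys tx, ty, tz, rx, ry, rz
```

>>> arm_command(plan=[{"tx":0.03,"ty":-0.05,"tz":0,"rx":0,"ry":0,"rz":8.8},{"tx":0.03,"ty":-0.05,"tz":0,"rx":0,"ry":0,"rz":8.8},{"tx":0,"ty":-0.06,"tz":0,"rx":0,"ry":0,"rz":8.8},{"tx":0,"ty":-0.06,"tz":0,"rx":0,"ry":0,"rz":0},{"tx":0,"ty":-0.06,"tz":0,"rx":0,"ry":0,"rz":0},{"tx":0,"ty":-0.06,"tz":0,"rx":0,"ry":0,"rz":0},{"tx":0,"ty":0,"tz":0,"rx":0,"ry":0,"rz":0},{"tx":0,"ty":0,"tz":0,"rx":0,"ry":0,"rz":0}])

```text
time: 1.3
ee_pos: [0.2869, -0.2062, 0.2041]
tcp_rot: [0.0, 1.0, 0.0, 0.0]
wrist_force: [-0.4, 0.1, -0.5]
gripper_width: 0.0854
```

>>> arm_command(plan=[{"tx":0.041,"ty":-0.039,"tz":0,"rx":0,"ry":0,"rz":0},{"tx":0.041,"ty":-0.039,"tz":0,"rx":0,"ry":0,"rz":0},{"tx":0.041,"ty":-0.039,"tz":0.03,"rx":0,"ry":0,"rz":0},{"tx":0.04,"ty":-0.0396,"tz":0.04,"rx":0,"ry":0,"rz":0},{"tx":0,"ty":0,"tz":0.04,"rx":0,"ry":0,"rz":0},{"tx":0,"ty":0,"tz":0,"rx":0,"ry":0,"rz":0},{"tx":0,"ty":0,"tz":0,"rx":0,"ry":0,"rz":0}])

```text
time: 2.17
ee_pos: [0.4457, -0.0549, 0.0995]
tcp_rot: [-0.0, 1.0, -0.001, 0.0]
wrist_force: [0.0, 0.9, 0.4]
gripper_width: 0.0853
```

Run:
```python
from h import *
T=cap("top");S=cap("scene")
p=ctrl.observe()["ee_pos"];print(p,proj(T,p),proj(S,p))
def crop(d,u,v,r=70): return cv2.resize(d["color"][v-r:v+r,u-r:u+r,::-1],(400,400),interpolation=cv2.INTER_CUBIC)
cv2.imwrite("pics/a1.png",np.hstack([crop(T,367,288),crop(S,268,220)]))
```

```text
[ 0.44608836 -0.05479812  0.09999959] [373.17882871 286.43688649] [261.1428663  198.92538583]
```

View pics/a1.png

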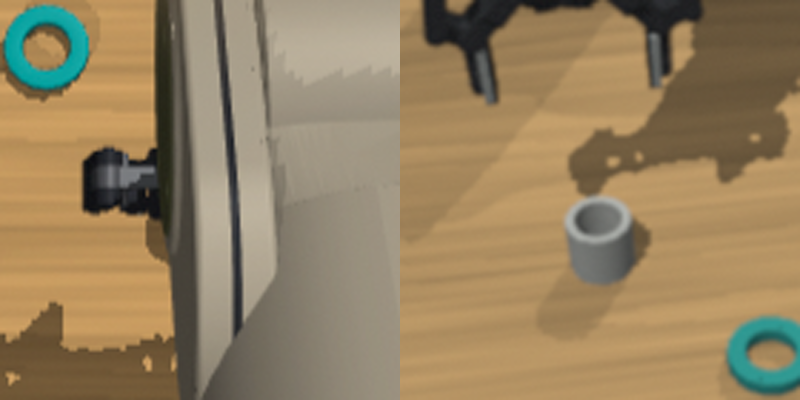

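The scene crop shows fingertips at about (230,186) and (287,180), astride and behind the spacer's rim at (268,226). The top view of the spacer is hidden by the arm.

Run:
```python
from h import *
S=cap("scene")
for z in(.100,.113,.12):print(ray(S,229.5,185.7,z),ray(S,287.3,180.5,z))
print(ctrl.observe()["ee_pos"])
```

```text
[ 0.40279938 -0.1070728   0.1       ] [ 0.40451706 -0.00616738  0.1       ]
[ 0.41887779 -0.10538883  0.113     ] [ 0.42055131 -0.00707823  0.113     ]
[ 0.42753539 -0.10448208  0.12      ] [ 0.42918513 -0.00756868  0.12      ]
[ 0.44603906 -0.05464247  0.09992193]
```

>>> arm_command(plan=[{"tx":0.004,"ty":-0.005,"tz":0.025,"rx":0,"ry":0,"rz":0},{"tx":0,"ty":0,"tz":0.025,"rx":0,"ry":0,"rz":0},{"tx":0,"ty":0,"tz":0.01,"rx":0,"ry":0,"rz":0},{"tx":0,"ty":0,"tz":0,"rx":0,"ry":0,"rz":0}])

```text
time: 2.82
ee_pos: [0.4492, -0.049, 0.0387]
tcp_rot: [0.0, 1.0, -0.0, 0.0]
wrist_force: [0.7, -0.0, 1.2]
gripper_width: 0.0854
```

Run:
```python
from h import *
S=cap("scene")
p=ctrl.observe()["ee_pos"];print(p,proj(S,p+[0,0,.013]))
r=60;u,v=268,220
cv2.imwrite("pics/a2.png",cv2.resize(S["color"][v-r:v+r,u-r:u+r,::-1],(600,600),interpolation=cv2.INTER_CUBIC))
```

```text
[ 0.44958648 -0.04901573  0.03917715] [267.26680739 220.36707393]
```

View pics/a2.png

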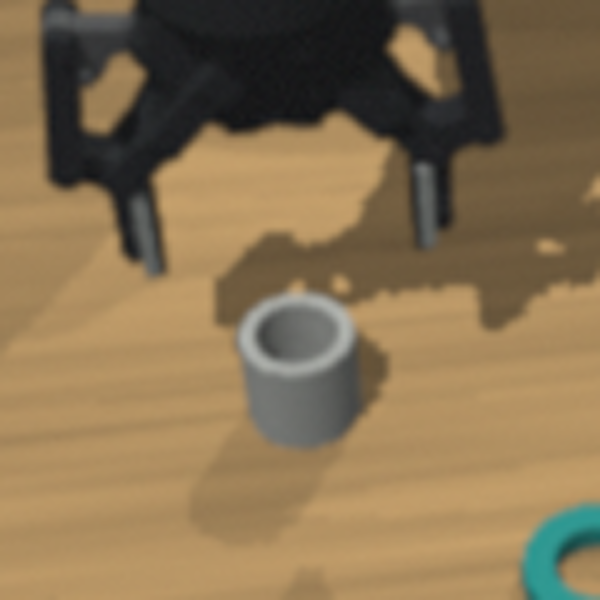

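The tips are at about (236,214) and (292,209), centred sideways on the spacer's rim at (268,227). I'll lower around it and check the depth there.

>>> arm_command(plan=[{"tx":0,"ty":0,"tz":0.015,"rx":0,"ry":0,"rz":0},{"tx":0,"ty":0,"tz":0.014,"rx":0,"ry":0,"rz":0},{"tx":0,"ty":0,"tz":0,"rx":0,"ry":0,"rz":0}], jaw=0.065)

```text
time: 3.25
ee_pos: [0.448, -0.0486, 0.008]
tcp_rot: [-0.0, 1.0, 0.0, -0.001]
wrist_force: [0.6, 0.0, 0.8]
gripper_width: 0.0651
```

Run:
```python
from h import *
S=cap("scene")
s=ctrl.observe();p=s["ee_pos"];print(p,s["gripper_width"],proj(S,p+[0,0,.006]))
r=60;u,v=268,220
cv2.imwrite("pics/a3.png",cv2.resize(S["color"][v-r:v+r,u-r:u+r,::-1],(600,600),interpolation=cv2.INTER_CUBIC))
```

```text
[ 0.44855906 -0.0485769   0.00870337] 0.06521699467062889 [269.31171408 234.72395878]
```

View pics/a3.png

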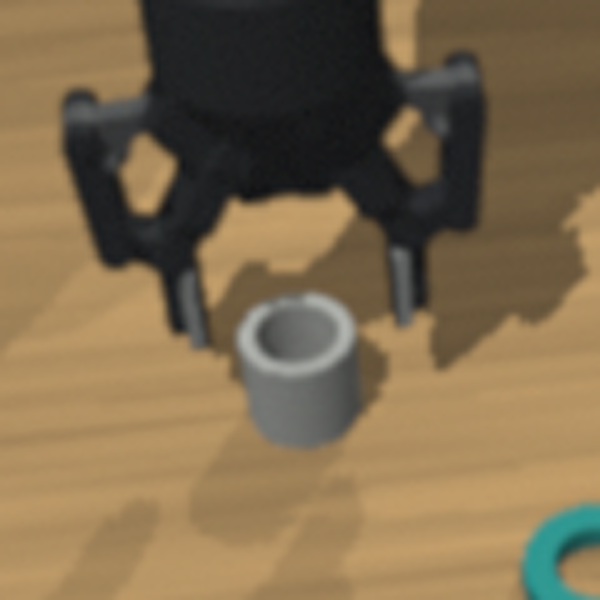

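Run:
```python
from h import *
S=cap("scene");T=cap("top");p=ctrl.observe()["ee_pos"]
for z in(.0,.02,.03,.04,.06):print(z,proj(S,[p[0],p[1],z]),"near edge",proj(S,[p[0]+.011,p[1],z]))
print("spacer rim@.04",proj(S,[.448,-.0496,.04]),proj(S,[.453,-.0496,.04]))
print("knuckle x from top view1", [ray(T,333,281,z) for z in(.14,.16,.18)])
print(T["color"].shape); r=70;u,v=367,270
a=cv2.resize(T["color"][v-r:v+r,u-r:u+r,::-1],(400,400),interpolation=cv2.INTER_CUBIC)
cv2.imwrite("pics/a4.png",a)
```

```text
0.0 [269.98630651 240.51930308] near edge [270.44976638 244.83932578]
0.02 [269.04507502 232.95754869] near edge [269.50844956 237.28775193]
0.03 [268.56160216 229.07337876] near edge [269.02481532 233.40786834]
0.04 [268.06924279 225.11781556] near edge [268.53220959 229.45601229]
0.06 [267.05686615 216.98448844] near edge [267.51906624 221.32822081]
spacer rim@.04 [267.48787465 224.69920194] [267.694646   226.65770403]
knuckle x from top view1 [array([0.45123812, 0.00826967, 0.14      ]), array([0.44950689, 0.00845732, 0.16      ]), array([0.44777566, 0.00864496, 0.18      ])]
(480, 640, 3)
```

View pics/a4.png

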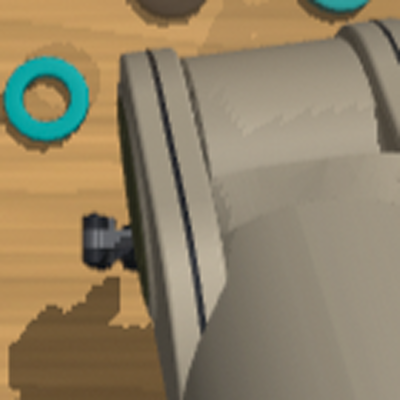

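The top view puts the knuckle at x≈0.45, which agrees with the arm's kinematics. The finger shadows suggest the tips are about 30 mm up rather than 15. I'll lower a little, watch the force, then close.

>>> arm_command(plan=[{"tx":0.001,"ty":0,"tz":0.006,"rx":0,"ry":0,"rz":0},{"tx":0,"ty":0,"tz":0.004,"rx":0,"ry":0,"rz":0},{"tx":0,"ty":0,"tz":0,"rx":0,"ry":0,"rz":0},{"tx":0,"ty":0,"tz":0,"rx":0,"ry":0,"rz":0}], jaw=0.05)

```text
time: 3.9
ee_pos: [0.4501, -0.0488, -0.0006]
tcp_rot: [0.0, 1.0, 0.0, 0.0]
wrist_force: [-0.0, 0.3, 0.7]
gripper_width: 0.0505
```

Run:
```python
from h import *
S=cap("scene")
s=ctrl.observe();p=s["ee_pos"];print(p,s["gripper_width"],proj(S,p))
r=60;u,v=268,220
cv2.imwrite("pics/a5.png",cv2.resize(S["color"][v-r:v+r,u-r:u+r,::-1],(600,600),interpolation=cv2.INTER_CUBIC))
```

```text
[ 0.45015787 -0.04877405 -0.000566  ] 0.04992916509124574 [269.98618777 241.1017054 ]
```

View pics/a5.png

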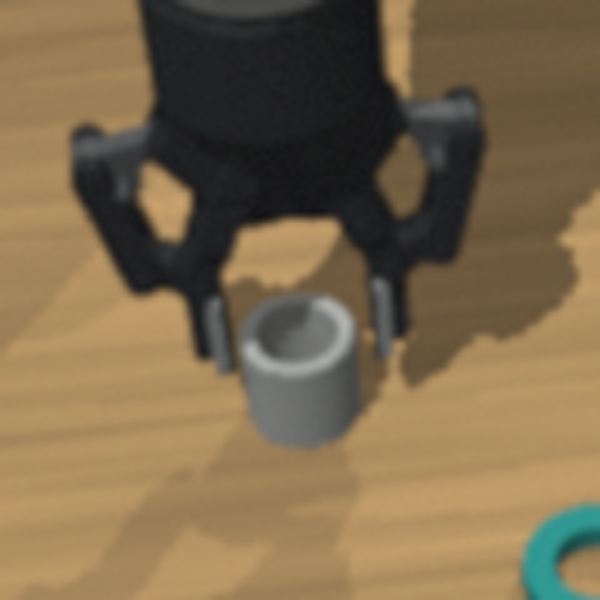

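The tips (at about (221,372) and (384,352) in the crop) are level with the upper half of the tube and evenly spaced either side. I'll go a little lower and grip.

>>> arm_command(plan=[{"tx":0,"ty":0,"tz":0.007,"rx":0,"ry":0,"rz":0},{"tx":0,"ty":0,"tz":0,"rx":0,"ry":0,"rz":0}])

```text
time: 4.2
ee_pos: [0.4496, -0.0487, -0.0082]
tcp_rot: [-0.0, 1.0, 0.0, -0.0]
wrist_force: [0.4, -0.2, -0.5]
gripper_width: 0.05
```

>>> arm_command(plan=[{"tx":0,"ty":0,"tz":0,"rx":0,"ry":0,"rz":0},{"tx":0,"ty":0,"tz":0,"rx":0,"ry":0,"rz":0},{"tx":0,"ty":0,"tz":0,"rx":0,"ry":0,"rz":0},{"tx":0,"ty":0,"tz":0,"rx":0,"ry":0,"rz":0}], jaw=0.03, newtons=40)

```text
time: 4.7
ee_pos: [0.4502, -0.0487, -0.0076]
tcp_rot: [0.0, 1.0, 0.0, 0.0]
wrist_force: [0.6, -0.1, 2.7]
gripper_width: 0.0405
```

>>> arm_command(plan=[{"tx":0,"ty":0,"tz":-0.01,"rx":0,"ry":0,"rz":0},{"tx":0,"ty":0,"tz":-0.03,"rx":0,"ry":0,"rz":0},{"tx":0,"ty":0,"tz":-0.05,"rx":0,"ry":0,"rz":0},{"tx":0,"ty":0,"tz":-0.04,"rx":0,"ry":0,"rz":0},{"tx":0,"ty":0,"tz":-0.02,"rx":0,"ry":0,"rz":0},{"tx":0,"ty":0,"tz":0,"rx":0,"ry":0,"rz":0},{"tx":0,"ty":0,"tz":0,"rx":0,"ry":0,"rz":0}])

```text
time: 5.58
ee_pos: [0.4495, -0.0488, 0.1416]
tcp_rot: [0.0, 1.0, 0.0, -0.0]
wrist_force: [-0.5, 0.3, -1.1]
gripper_width: 0.0409
```

Run:
```python
from h import *
S=cap("scene")
s=ctrl.observe();p=s["ee_pos"];print(p,s["gripper_width"],s["wrist_force"])
u,v=[int(a) for a in proj(S,p+[0,0,.03])]; r=60;print(u,v)
cv2.imwrite("pics/b1.png",cv2.resize(S["color"][v-r:v+r,u-r:u+r,::-1],(600,600),interpolation=cv2.INTER_CUBIC))
```

```text
[ 0.44934984 -0.04872585  0.14133475] 0.04111231128612536 [ 0.11466134  0.25846232 -0.30429754]
260 165
```

View pics/b1.png

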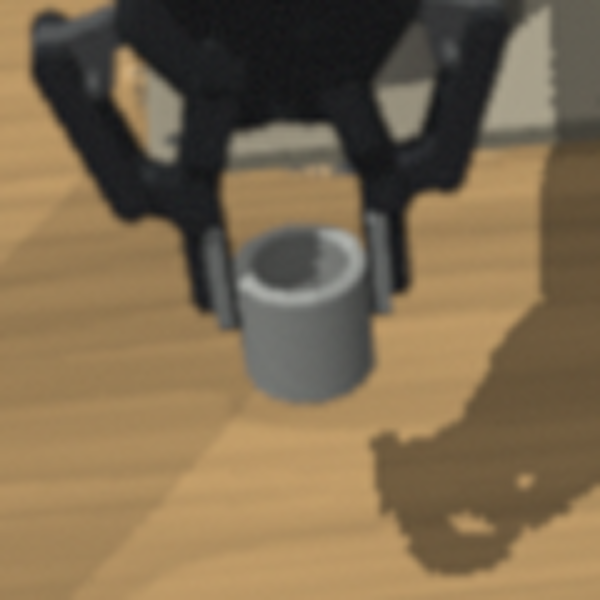

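The spacer is held upright between the pads, with its rim at (300,265) in the crop. Now over the shaft.

>>> arm_command(plan=[{"tx":0.005,"ty":-0.03,"tz":0,"rx":0,"ry":0,"rz":0},{"tx":0.0075,"ty":-0.045,"tz":0,"rx":0,"ry":0,"rz":0},{"tx":0.0075,"ty":-0.05,"tz":0,"rx":0,"ry":0,"rz":0},{"tx":0.0075,"ty":-0.05,"tz":0,"rx":0,"ry":0,"rz":0},{"tx":0.0075,"ty":-0.05,"tz":0,"rx":0,"ry":0,"rz":0},{"tx":0.0075,"ty":-0.05,"tz":0,"rx":0,"ry":0,"rz":0},{"tx":0,"ty":0,"tz":0,"rx":0,"ry":0,"rz":0},{"tx":0,"ty":0,"tz":0,"rx":0,"ry":0,"rz":0}])

```text
time: 6.62
ee_pos: [0.4921, 0.2257, 0.1412]
tcp_rot: [0.0, 1.0, 0.0, -0.001]
wrist_force: [0.3, -0.7, 0.0]
gripper_width: 0.0408
```

Run:
```python
from h import *
S=cap("scene")
s=ctrl.observe();p=s["ee_pos"];print(p,s["gripper_width"])
u,v=[int(a) for a in proj(S,p)]; r=60;print(u,v)
cv2.imwrite("pics/b2.png",cv2.resize(S["color"][v-r:v+r,u-r:u+r,::-1],(600,600),interpolation=cv2.INTER_CUBIC))
```

```text
[0.49236599 0.22497338 0.14145389] 0.04051875024875293
434 180
```

>>> arm_command(plan=[{"tx":0,"ty":-0.001,"tz":0.015,"rx":0,"ry":0,"rz":0},{"tx":0,"ty":0,"tz":0.015,"rx":0,"ry":0,"rz":0},{"tx":0,"ty":0,"tz":0.015,"rx":0,"ry":0,"rz":0},{"tx":0,"ty":0,"tz":0.015,"rx":0,"ry":0,"rz":0},{"tx":0,"ty":0,"tz":0,"rx":0,"ry":0,"rz":0},{"tx":0,"ty":0,"tz":0,"rx":0,"ry":0,"rz":0}])

```text
time: 7.42
ee_pos: [0.4927, 0.2275, 0.0826]
tcp_rot: [-0.0, 1.0, 0.0, 0.0]
wrist_force: [-0.9, 0.1, -0.4]
gripper_width: 0.0409
```

Run:
```python
from h import *
S=cap("scene")
s=ctrl.observe();p=s["ee_pos"];print(p,s["gripper_width"],s["wrist_force"])
u,v=[int(a) for a in proj(S,p+[0,0,.02])]; r=60;print(u,v)
cv2.imwrite("pics/b3.png",cv2.resize(S["color"][v-r:v+r,u-r:u+r,::-1],(600,600),interpolation=cv2.INTER_CUBIC))
```

```text
[0.49288128 0.22751071 0.08282563] 0.041193433959825956 [-0.21180216  1.19117538 -0.60308966]
431 198
```

View pics/b3.png

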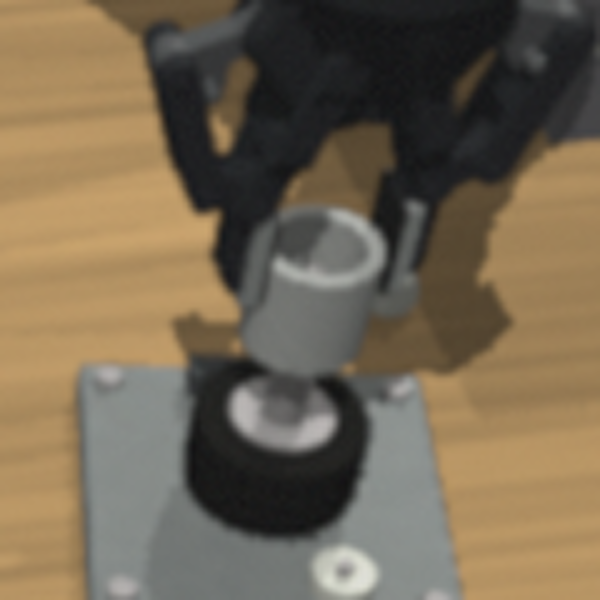

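The spacer is threaded on the shaft (shaft visible at (285,400) in the crop, under the tube), with no contact force. Lowering to the roller.

>>> arm_command(plan=[{"tx":0,"ty":0.001,"tz":0.012,"rx":0,"ry":0,"rz":0},{"tx":0,"ty":0,"tz":0.012,"rx":0,"ry":0,"rz":0},{"tx":0,"ty":0,"tz":0.008,"rx":0,"ry":0,"rz":0},{"tx":0,"ty":0,"tz":0.004,"rx":0,"ry":0,"rz":0},{"tx":0,"ty":0,"tz":0.002,"rx":0,"ry":0,"rz":0},{"tx":0,"ty":0,"tz":0,"rx":0,"ry":0,"rz":0}])

```text
time: 8.22
ee_pos: [0.4927, 0.2264, 0.0446]
tcp_rot: [-0.0, 1.0, 0.0, 0.0]
wrist_force: [-0.0, 0.7, -0.5]
gripper_width: 0.0409
```

>>> arm_command(plan=[{"tx":0,"ty":0,"tz":0.001,"rx":0,"ry":0,"rz":0},{"tx":0,"ty":0,"tz":0.001,"rx":0,"ry":0,"rz":0},{"tx":0,"ty":0,"tz":0,"rx":0,"ry":0,"rz":0}])

```text
time: 8.6
ee_pos: [0.493, 0.2264, 0.0443]
tcp_rot: [0.0, 1.0, 0.0, 0.001]
wrist_force: [-8.4, -5.3, 22.7]
gripper_width: 0.0408
```

Contact with the roller. I'll ease off and open.

>>> arm_command(plan=[{"tx":0,"ty":0,"tz":-0.0015,"rx":0,"ry":0,"rz":0},{"tx":0,"ty":0,"tz":0,"rx":0,"ry":0,"rz":0}])

```text
time: 8.85
ee_pos: [0.493, 0.2264, 0.0444]
tcp_rot: [-0.0, 1.0, -0.0, 0.001]
wrist_force: [-0.8, -1.0, 7.2]
gripper_width: 0.0407
```

>>> arm_command(plan=[{"tx":0,"ty":0,"tz":0,"rx":0,"ry":0,"rz":0},{"tx":0,"ty":0,"tz":0,"rx":0,"ry":0,"rz":0},{"tx":0,"ty":0,"tz":0,"rx":0,"ry":0,"rz":0},{"tx":0,"ty":0,"tz":-0.02,"rx":0,"ry":0,"rz":0},{"tx":0,"ty":0,"tz":-0.05,"rx":0,"ry":0,"rz":0},{"tx":0,"ty":0,"tz":-0.05,"rx":0,"ry":0,"rz":0},{"tx":0.03,"ty":0.05,"tz":-0.02,"rx":0,"ry":0,"rz":0},{"tx":0.03,"ty":0.06,"tz":0,"rx":0,"ry":0,"rz":0},{"tx":0.03,"ty":0.06,"tz":0,"rx":0,"ry":0,"rz":0},{"tx":0.03,"ty":0.06,"tz":0,"rx":0,"ry":0,"rz":0},{"tx":0,"ty":0.02,"tz":0,"rx":0,"ry":0,"rz":0},{"tx":0,"ty":0,"tz":0,"rx":0,"ry":0,"rz":0}], jaw=0.07)

```text
time: 10.35
ee_pos: [0.6064, -0.0126, 0.1846]
tcp_rot: [-0.0, 1.0, -0.001, 0.0]
wrist_force: [-0.4, 0.6, -0.5]
gripper_width: 0.0701
```

Run:
```python
from m import *
S=cap("scene");T=cap("top")
print(ctrl.observe()["ee_pos"])
g=lambda d,u,v,r:cv2.resize(d["color"][v-r:v+r,u-r:u+r,::-1],(400,400),interpolation=cv2.INTER_CUBIC)
cv2.imwrite("pics/c1.png",np.hstack([g(S,428,205,50),g(T,200,262,50)]))
# numeric check: low-sat bright blob of the spacer in each view, and washer
for d,n,z in((T,"top",.012),(S,"scene",.012)):
    m=(cv2.cvtColor(d["color"],cv2.COLOR_RGB2HSV)[...,2]<(105 if n=="top" else 70)).astype(np.uint8)*255
    c=blob(d,m,(357,192) if n=="top" else (286,319),24);print(n,circ(disc(d,c,z)))
for d,n in((T,"top"),(S,"scene")): print(n,"expected rim centre",proj(d,[.4905 if n=="top" else .496,.226,.092]))
```

```text
[ 0.60612088 -0.00941916  0.18471446]
top (array([ 0.62437973, -0.04230112]), np.float64(0.03801898211106589))
scene (array([ 0.63219312, -0.03632159]), np.float64(0.025966742236141815))
top expected rim centre [196.24354194 259.28083792]
scene expected rim centre [430.45976402 204.63379276]
```

View pics/c1.png

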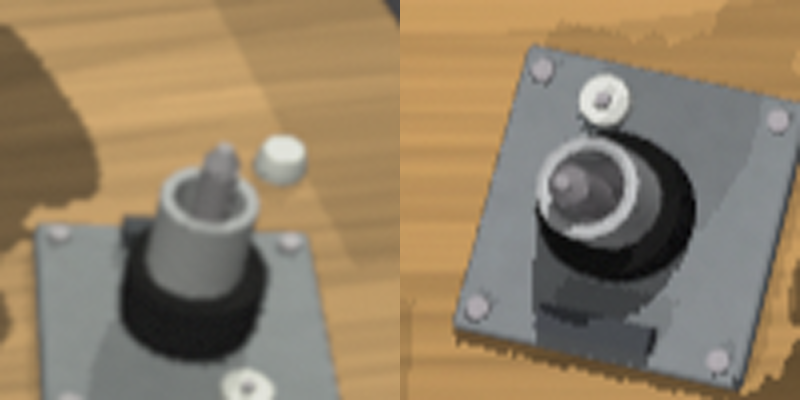

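The spacer stands on the roller around the shaft in both views (rim at about (208,203) and (590,187) in the crops). Next, the washer.

>>> arm_command(plan=[{"tx":0.01,"ty":0.012,"tz":0.04,"rx":0,"ry":0,"rz":0},{"tx":0.011,"ty":0.0145,"tz":0.05,"rx":0,"ry":0,"rz":0},{"tx":0,"ty":0,"tz":0.04,"rx":0,"ry":0,"rz":0},{"tx":0,"ty":0,"tz":0.03,"rx":0,"ry":0,"rz":0},{"tx":0,"ty":0,"tz":0,"rx":0,"ry":0,"rz":0},{"tx":0,"ty":0,"tz":0,"rx":0,"ry":0,"rz":0}], jaw=0.07)

```text
time: 11.2
ee_pos: [0.6283, -0.0365, 0.0257]
tcp_rot: [-0.0, 1.0, 0.001, 0.001]
wrist_force: [-0.1, -0.3, 0.6]
gripper_width: 0.0698
```

>>> arm_command(plan=[{"tx":-0.001,"ty":0,"tz":0.015,"rx":0,"ry":0,"rz":0},{"tx":0,"ty":0,"tz":0.01,"rx":0,"ry":0,"rz":0},{"tx":0,"ty":0,"tz":0.006,"rx":0,"ry":0,"rz":0},{"tx":0,"ty":0,"tz":0,"rx":0,"ry":0,"rz":0},{"tx":0,"ty":0,"tz":0,"rx":0,"ry":0,"rz":0}], jaw=0.063)

```text
time: 11.82
ee_pos: [0.6267, -0.0379, -0.0069]
tcp_rot: [-0.0, 1.0, -0.0, 0.0]
wrist_force: [-0.5, 0.4, 0.3]
gripper_width: 0.0635
```

>>> arm_command(plan=[{"tx":0,"ty":-0.001,"tz":0.003,"rx":0,"ry":0,"rz":0},{"tx":0,"ty":0,"tz":0,"rx":0,"ry":0,"rz":0}])

```text
time: 12.08
ee_pos: [0.6264, -0.0369, -0.0103]
tcp_rot: [0.0, 1.0, 0.0, -0.0]
wrist_force: [0.1, 0.4, 0.2]
gripper_width: 0.0628
```

>>> arm_command(plan=[{"tx":0,"ty":0,"tz":0,"rx":0,"ry":0,"rz":0},{"tx":0,"ty":0,"tz":0,"rx":0,"ry":0,"rz":0},{"tx":0,"ty":0,"tz":0,"rx":0,"ry":0,"rz":0}], jaw=0.048, newtons=30)

```text
time: 12.45
ee_pos: [0.6265, -0.037, -0.0101]
tcp_rot: [0.0, 1.0, -0.0, 0.0]
wrist_force: [0.3, -0.2, 0.1]
gripper_width: 0.0479
```

The fingers closed above the washer, so the tips sit higher than the nominal TCP, as the pictures suggested. I'll reopen and go down until contact.

>>> arm_command(plan=[{"tx":0,"ty":0,"tz":0,"rx":0,"ry":0,"rz":0},{"tx":0,"ty":0,"tz":0,"rx":0,"ry":0,"rz":0},{"tx":0,"ty":0,"tz":0.004,"rx":0,"ry":0,"rz":0},{"tx":0,"ty":0,"tz":0.004,"rx":0,"ry":0,"rz":0},{"tx":0,"ty":0,"tz":0,"rx":0,"ry":0,"rz":0}], jaw=0.063)

```text
time: 13.08
ee_pos: [0.626, -0.037, -0.0188]
tcp_rot: [-0.0, 1.0, 0.0, -0.0]
wrist_force: [-0.2, 0.7, -0.2]
gripper_width: 0.0633
```

>>> arm_command(plan=[{"tx":0,"ty":0,"tz":0,"rx":0,"ry":0,"rz":0},{"tx":0,"ty":0,"tz":0,"rx":0,"ry":0,"rz":0},{"tx":0,"ty":0,"tz":0,"rx":0,"ry":0,"rz":0}], jaw=0.05)

```text
time: 13.45
ee_pos: [0.6265, -0.037, -0.0181]
tcp_rot: [0.0, 1.0, 0.0, 0.0]
wrist_force: [-0.7, -0.2, 1.6]
gripper_width: 0.0501
```

>>> arm_command(plan=[{"tx":0,"ty":0,"tz":0,"rx":0,"ry":0,"rz":0},{"tx":0,"ty":0,"tz":0,"rx":0,"ry":0,"rz":0},{"tx":0,"ty":0,"tz":0.003,"rx":0,"ry":0,"rz":0},{"tx":0,"ty":0,"tz":0.003,"rx":0,"ry":0,"rz":0},{"tx":0,"ty":0,"tz":0,"rx":0,"ry":0,"rz":0}], jaw=0.063)

```text
time: 14.08
ee_pos: [0.6261, -0.037, -0.0246]
tcp_rot: [-0.0, 1.0, 0.0, -0.0]
wrist_force: [1.0, 0.3, 0.5]
gripper_width: 0.063
```

>>> arm_command(plan=[{"tx":0,"ty":0,"tz":0,"rx":0,"ry":0,"rz":0},{"tx":0,"ty":0,"tz":0,"rx":0,"ry":0,"rz":0},{"tx":0,"ty":0,"tz":0,"rx":0,"ry":0,"rz":0}], jaw=0.05)

```text
time: 14.45
ee_pos: [0.6266, -0.037, -0.0238]
tcp_rot: [0.0, 1.0, 0.0, 0.0]
wrist_force: [-1.9, -0.2, 5.9]
gripper_width: 0.0518
```

Run:
```python
from h import *
S=cap("scene")
s=ctrl.observe();p=s["ee_pos"];print(p,s["gripper_width"],s["wrist_force"])
r=50;u,v=286,310
cv2.imwrite("pics/w1.png",cv2.resize(S["color"][v-r:v+r,u-r:u+r,::-1],(600,600),interpolation=cv2.INTER_CUBIC))
```

```text
[ 0.62661785 -0.03694985 -0.02374856] 0.05172123514172661 [-2.27395232  0.88681709  6.03466784]
```

>>> arm_command(plan=[{"tx":0,"ty":0,"tz":0,"rx":0,"ry":0,"rz":0},{"tx":0,"ty":0,"tz":0,"rx":0,"ry":0,"rz":0},{"tx":0,"ty":0,"tz":0.003,"rx":0,"ry":0,"rz":0},{"tx":0,"ty":0,"tz":0.002,"rx":0,"ry":0,"rz":0},{"tx":0,"ty":0,"tz":0,"rx":0,"ry":0,"rz":0}], jaw=0.063)

```text
time: 15.12
ee_pos: [0.6262, -0.037, -0.0295]
tcp_rot: [0.0, 1.0, 0.0, -0.0]
wrist_force: [-0.0, -0.0, -0.3]
gripper_width: 0.0632
```

>>> arm_command(plan=[{"tx":0,"ty":0,"tz":0,"rx":0,"ry":0,"rz":0},{"tx":0,"ty":0,"tz":0,"rx":0,"ry":0,"rz":0},{"tx":0,"ty":0,"tz":0,"rx":0,"ry":0,"rz":0}], jaw=0.048)

```text
time: 15.5
ee_pos: [0.6267, -0.0369, -0.0288]
tcp_rot: [0.0, 1.0, 0.0, 0.0]
wrist_force: [-1.4, 0.3, 4.3]
gripper_width: 0.0527
```

Gripping the washer now (0.0527 measured, the same 1 mm short reading as for the tube). Lifting.

>>> arm_command(plan=[{"tx":0,"ty":0,"tz":0,"rx":0,"ry":0,"rz":0},{"tx":0,"ty":0,"tz":-0.01,"rx":0,"ry":0,"rz":0},{"tx":0,"ty":0,"tz":-0.03,"rx":0,"ry":0,"rz":0},{"tx":0,"ty":0,"tz":-0.04,"rx":0,"ry":0,"rz":0},{"tx":0,"ty":0,"tz":-0.04,"rx":0,"ry":0,"rz":0},{"tx":0,"ty":0,"tz":-0.04,"rx":0,"ry":0,"rz":0},{"tx":0,"ty":0,"tz":0,"rx":0,"ry":0,"rz":0},{"tx":0,"ty":0,"tz":0,"rx":0,"ry":0,"rz":0}], newtons=45)

```text
time: 16.5
ee_pos: [0.626, -0.0371, 0.1303]
tcp_rot: [0.0, 1.0, -0.0, -0.0]
wrist_force: [0.3, -0.1, -0.7]
gripper_width: 0.0518
```

Run:
```python
from m import *
S=cap("scene")
s=ctrl.observe();p=s["ee_pos"];print(p,s["gripper_width"],s["wrist_force"])
# washer if held: bottom at p.z+.029
u,v=[int(a) for a in proj(S,p+[0,0,.035])];print(u,v)
r=60
cv2.imwrite("pics/w2.png",np.hstack([cv2.resize(S["color"][y-r:y+r,x-r:x+r,::-1],(400,400),interpolation=cv2.INTER_CUBIC) for x,y in((u,v),(286,319))]))
```

```text
[ 0.62571533 -0.03716969  0.12975231] 0.05162828318907174 [-0.29883588  0.39790035 -1.7413731 ]
278 250
```

View pics/w2.png

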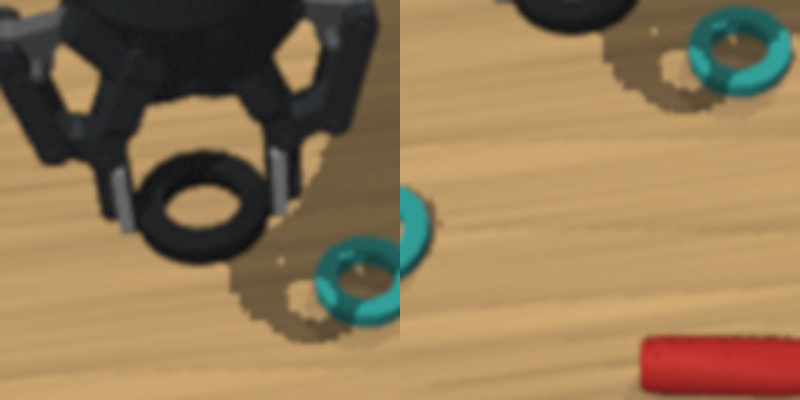

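The washer is held level between the pads (centre at (203,207) in the left crop) and its bench spot is empty. That was my 12th view, so the rest goes by numbers. Moving over the shaft.

>>> arm_command(plan=[{"tx":-0.014,"ty":-0.0275,"tz":0,"rx":0,"ry":0,"rz":0},{"tx":-0.022,"ty":-0.043,"tz":0,"rx":0,"ry":0,"rz":0},{"tx":-0.022,"ty":-0.043,"tz":0,"rx":0,"ry":0,"rz":0},{"tx":-0.022,"ty":-0.043,"tz":0,"rx":0,"ry":0,"rz":0},{"tx":-0.022,"ty":-0.043,"tz":0,"rx":0,"ry":0,"rz":0},{"tx":-0.021,"ty":-0.043,"tz":0,"rx":0,"ry":0,"rz":0},{"tx":-0.0105,"ty":-0.021,"tz":0,"rx":0,"ry":0,"rz":0},{"tx":0,"ty":0,"tz":0,"rx":0,"ry":0,"rz":0},{"tx":0,"ty":0,"tz":0,"rx":0,"ry":0,"rz":0}])

```text
time: 17.68
ee_pos: [0.4932, 0.2251, 0.1301]
tcp_rot: [0.0, 1.0, -0.001, -0.0]
wrist_force: [0.5, -0.0, -0.1]
gripper_width: 0.0517
```

>>> arm_command(plan=[{"tx":0,"ty":-0.001,"tz":0.02,"rx":0,"ry":0,"rz":0},{"tx":0,"ty":0,"tz":0.015,"rx":0,"ry":0,"rz":0},{"tx":0,"ty":0,"tz":0.01,"rx":0,"ry":0,"rz":0},{"tx":0,"ty":0,"tz":0.005,"rx":0,"ry":0,"rz":0},{"tx":0,"ty":0,"tz":0,"rx":0,"ry":0,"rz":0}])

```text
time: 18.3
ee_pos: [0.4929, 0.2275, 0.0806]
tcp_rot: [0.0, 1.0, 0.0, -0.0]
wrist_force: [0.5, -0.1, 0.1]
gripper_width: 0.0522
```

>>> arm_command(plan=[{"tx":0,"ty":0,"tz":0.005,"rx":0,"ry":0,"rz":0},{"tx":0,"ty":0,"tz":0.005,"rx":0,"ry":0,"rz":0},{"tx":0,"ty":0,"tz":0.003,"rx":0,"ry":0,"rz":0},{"tx":0,"ty":0,"tz":0,"rx":0,"ry":0,"rz":0}])

```text
time: 18.8
ee_pos: [0.4928, 0.2275, 0.0676]
tcp_rot: [0.0, 1.0, 0.0, -0.0]
wrist_force: [-0.2, 0.1, -0.6]
gripper_width: 0.0518
```

>>> arm_command(plan=[{"tx":0,"ty":0,"tz":0.002,"rx":0,"ry":0,"rz":0},{"tx":0,"ty":0,"tz":0.001,"rx":0,"ry":0,"rz":0},{"tx":0,"ty":0,"tz":0,"rx":0,"ry":0,"rz":0}])

```text
time: 19.18
ee_pos: [0.4929, 0.2275, 0.0648]
tcp_rot: [0.0, 1.0, 0.0, 0.0]
wrist_force: [0.3, -0.4, -0.2]
gripper_width: 0.0519
```

>>> arm_command(plan=[{"tx":0,"ty":0,"tz":0.001,"rx":0,"ry":0,"rz":0},{"tx":0,"ty":0,"tz":0,"rx":0,"ry":0,"rz":0}])

```text
time: 19.42
ee_pos: [0.4929, 0.2275, 0.0638]
tcp_rot: [0.0, 1.0, 0.0, 0.0]
wrist_force: [0.2, -0.0, -1.2]
gripper_width: 0.0523
```

>>> arm_command(plan=[{"tx":0,"ty":0,"tz":0.001,"rx":0,"ry":0,"rz":0},{"tx":0,"ty":0,"tz":0,"rx":0,"ry":0,"rz":0}])

```text
time: 19.68
ee_pos: [0.4931, 0.2276, 0.0633]
tcp_rot: [0.0, 1.0, -0.0, 0.0]
wrist_force: [-2.1, -1.4, 6.0]
gripper_width: 0.0519
```

>>> arm_command(plan=[{"tx":0,"ty":0,"tz":0,"rx":0,"ry":0,"rz":0},{"tx":0,"ty":0,"tz":0,"rx":0,"ry":0,"rz":0},{"tx":0,"ty":0,"tz":0,"rx":0,"ry":0,"rz":0},{"tx":0,"ty":0,"tz":0,"rx":0,"ry":0,"rz":0},{"tx":0,"ty":0,"tz":-0.02,"rx":0,"ry":0,"rz":0},{"tx":0,"ty":0,"tz":-0.05,"rx":0,"ry":0,"rz":0},{"tx":0,"ty":0,"tz":-0.05,"rx":0,"ry":0,"rz":0},{"tx":0,"ty":0.06,"tz":-0.03,"rx":0,"ry":0,"rz":0},{"tx":0,"ty":0.06,"tz":0,"rx":0,"ry":0,"rz":0},{"tx":0,"ty":0.06,"tz":0,"rx":0,"ry":0,"rz":0},{"tx":0,"ty":0.06,"tz":0,"rx":0,"ry":0,"rz":0},{"tx":0,"ty":0,"tz":0,"rx":0,"ry":0,"rz":0}], jaw=0.075)

```text
time: 21.18
ee_pos: [0.4929, -0.0134, 0.2119]
tcp_rot: [0.001, 1.0, -0.004, 0.0]
wrist_force: [0.3, 1.2, 0.2]
gripper_width: 0.0748
```

Run:
```python
from m import *
S=cap("scene");T=cap("top")
print(ctrl.observe()["ee_pos"])
for d,n,x in((T,"top",.4905),(S,"scene",.496)):
    c=[int(round(a)) for a in proj(d,[x,.226,.104])]; r=26
    g=cv2.cvtColor(d["color"],cv2.COLOR_RGB2GRAY)[c[1]-r:c[1]+r,c[0]-r:c[0]+r]
    print(n,c); print("\n".join("".join(" .:-=+*#%@"[::-1][min(9,v//22)] for v in row) for row in g[::1]))
    cv2.imwrite(f"pics/end_{n}.png",d["color"][:,:,::-1])
```

```text
[ 0.49311235 -0.00819392  0.21194718]
top [194, 258]
-----------====++=++========-.       :==============
-----------=======+========-.     .   -+============
-----------================:     ...  .=============
----------=================.   .:::    =============
----------================-    :::-  ..=+===========
----------================-   .---- ...=============
----------=-===============   :==+. ...=============
---------==================..  :::....:++===========
---------=============++++*+=:... ....=+============
---------===========+*#%%%%%%%#+=::.:=++============
---------=========+*%%%%%%%%%%%%%%*-=*+=============
--------=========*%%%%%%%%%%%%%%%%%%##==============
--------=--=====#%%%%%%%%%%%%%%%%%%%%#+++===========
--------=--===+#%%%%%%%%%%%%%%%%%%%%%%%**++=========
-------====-=*%%%%%%%%%%%%%%%%%%%%%%%%%%%%*++=======
-------=====+%%%%%%%%%%@%@@@@%@%%%%%%%%%@%%@#++=====
-------=-=-=#%%%%%%%%@@@%####%%%%%%%%%%%%@%@%%*+====
-------=-==+%%%%%%%%@@%#**++*##%%%%%%%%%%%@%%%@#++==
------=====#%%%%%%%@@%#*******###%%%%%%%%%@@%%%%%*+=
------+==-+%%%%%%%@@%#****#*######%%%%%%
[... 3781 characters left out ...]
-----------
-=*****###*++***##%%%%@%%%%%%%%%%@%%#*+=------------
-=*#####%#++++++**##%%%%%@%%@%@%%%%#+=-----:::------
-=*###%%%*++++++++**###%%%%%%%%%%##*+=----::.::-----
==*##%%%#*+++==++++***#############*+=-----:..:-----
=+*#%%%%#*+++======++************###*+=--==-::------
==+*#%%%#*+++=======+++*++*******##%#*+=-=======-=--
==+*#%%%#+++=========++++++++****#%%%#+=-======--==-
==+*%%%%*+++==========+++++++****#%@%#*=----==---==-
==+#%%%%*+++==========+++++++++**#%%%%*+----------=-
==+#%%%%#*+============++++++++**#%%%%#+----------=-
==+#%%%%#*+===========++++++++***%%%%%#+----------=-
-=+#%%%%#*+===========++++++++**#%%%%%#+----------==
-=*%%%%%%#*+=========+++++++++**#%%%%%#+----------==
```

```bash
python3 -c "
from cell import ctrl
s=ctrl.observe();print(s['time'],s['wrist_force']);print(ctrl.sign_off())"
```

```text
21.275 [-0.26714462  0.8668788   0.23839914]
the job is handed in; nothing more can be done
None
```

The long spacer is on the shaft and stands on the roller. The wide black washer is on the shaft above it. I handed the job in at 21.3 s with the gripper open and well clear.

**Last checks**
- **Spacer:** both camera views after release showed it standing upright round the shaft. Its rim was within about 2 mm of where it should be. It met the roller at about 23 N on the wrist.
- **Washer:** it touched down at about 6 N, at nearly the height worked out for resting on the spacer. I had used up my 12 pictures by then, so I checked the final seating from printed grey-level patches of both cameras. They showed a level black ring round the shaft on the spacer, about 1 pixel from the expected centre in the top view.

**What disagreed**
- **Missed grips:** the fingertips sat about 20–25 mm higher than the stated tool point suggested. The first two closings on the washer went over it and the third caught it insecurely. I reopened and gripped again about 5 mm lower.
- **Camera offset:** the two cameras differed by about 5 mm in x throughout. I used the mean, and relative distances where I could.

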